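# Clip a key fob onto a snap hook and tug-test it

## Robot

A 6-joint arm with a two-finger parallel gripper is mounted at the origin on a cart in front of the work surface, level with it; the furniture and walls round the work are solid. World frame = base frame: x ahead of the robot, y to its left, z up, the work surface at z = 0. Lengths are in m, angles in rad, forces in N, time in s.
With the tool pointing down it reaches from about 0.375 to 0.9 m from the base axis. Payload 3.1 kg.
Tool frame: the origin (TCP) lies midway between the tips of the shut fingers; the grasp point (between the pads) lies 19 mm behind it; x points along the fingers, y is the direction in which the jaws open and shut, and the axes are right-handed (so a half turn about x gives the same grasp; the last joint's range is limited). The gripper opens to 85 mm and grips with 20 to 120 N. Pads are 22 mm wide; open, the fingers measure 114 mm over their backs; the gripper's body (76 mm by 85 mm) begins 54 mm behind the grasp point. The pads swing forward as they close: fully open they stand 13 mm farther back than shut.
Start: joints at [-1.302, 0.527, 1.433, -0, 1.181, -0.178], TCP at [0.27, -0.564, 0.231] pointing down, gripper open.
Joint ranges: [-3.08, 3.08], [-0.75, 2.2], [0.22, 2.44], [-1.43, 4.57], [0, 2.65], [-2.85, 2.85]. Speed limits (rad/s): [2.79, 2.79, 3.14, 3.14, 3.14, 3.14].

## Interface

Orientations are given as a unit quaternion [x, y, z, w].
In Python, from station import manip gives the robot as it stands.
- The arm moves only by the tool carry_out, never from a script. Its argument "commands" is a list that holds one entry, the list of rows, each a list of 7 numbers: the shift along the tool's x, y, z in units of 25 mm (1.0 is 25 mm), then the turn, a rotation vector about the tool's x, y, z in units of 5 degrees (1.0 is 5 degrees), then the finger opening in mm, from 0 to 85.4. A call has exactly 5 rows; each row is the pose to reach, as a shift and turn from the pose commanded when the call began, along the tool's axes at that moment; what a row does not reach only later rows make up. A row lasts 1/10 s, in which the tool goes at most 50 mm and 8.59 degrees, less where a joint would pass 70% of its speed; a pose out of reach is approached as far as the arm can. A call with a gripper value outside its range is refused whole. The fingers move at their own pace and stop on an object; "force" is the grip in N (left out, the last holds). Time passes only in rows, so rows that repeat a pose let the fingers close, or fill a call up. It gives the time, the measured TCP pose, the force and the opening at its end, in the units of the state.
- manip.sense(): the state, without advancing time (a new reading comes with each control period).
- manip.snapshot(name): name is "side" or "top"; returns a dict with "image" (480x640x3 uint8, red, green, blue), "fx", "fy", "cx", "cy" (pixels), "rvec" (rotation vector, rad) and "tvec" (3), from world to camera coordinates, as OpenCV has them. Camera axes: x right, y down, z forward; pixel columns grow to the right and rows downward; lengths in m; the calibration is good to about 2 mm. A picture is of the moment at which its call begins. There is no depth.
- manip.sign_off(): hands the job in, once; it reports no verdict.
The state is a dict: "t": time; "q": joint angles; "qd": joint speeds; "tau": joint torques, N m; "tcp_pos": TCP position; "tool_rot": TCP orientation; "force": force on the tool from outside, world axes, zero at the start; "ft_torque": the same for the moment, N m; "finger_gap": opening from 0.0 (shut) to 1.0 (fully open).
Only numpy, scipy, OpenCV 4.12 (cv2) and the standard library are available. Lean on these libraries where they do the work, as an engineer would, in place of code of your own. Each camera call takes 0.05 s, during which the arm holds its last target.

## Task

Take the key fob out of its slotted wooden holder and clip it onto the snap hook on the stand: the hook's height is set by hand, so feel for it, and press the fob's steel ring down on the sprung gate until the ring is inside the hook and the gate snaps shut over it. Then, with the gate shut, pull the fob steadily upward against the hook with about 5 to 10 N for about half a second to prove that it is caught, and let go of it so that it stays hanging in the closed hook, free of the robot and no longer swinging. Be gentle: never load the hook with more than 25 N, and leave the jar, the brass elbow and the bearing where they are.

Things in the scene. Friction and masses are not known exactly. Their poses are not given: they have to be found in the camera images.
- fob_centre (a point): Centre of the key fob's flat black grip: 13 mm thick (x), 34 mm wide (y), 48 mm tall (z), above a long rigid steel ring in its y-z plane: 6 mm round bar, inside 26.6 mm wide and 55 mm tall, outside 38.6 x 67 mm, lowest point 88 mm below this centre. Fob loose, about 70 g. Starts upright, ring down, 28 mm deep in the holder's slot; lift straight up over 30 mm to clear it. Grip across its thickness.
- ring_bar (a point): Middle of the lowest cross bar of the fob's ring, on the bar's centre line; the bar is 6 mm thick and runs along the fob's y. It lies 85 mm below fob_centre along the fob's z. This bar must go through the gate into the hook.
- key_fob: The key fob as a whole; origin at the lowest point of its ring (88 mm below fob_centre), axes as fob_centre: z up along the grip, x across its thickness.
- holder: Light wooden block 70 x 90 x 34 mm, fixed, with a slot 9 x 42 mm (long along y) in its top, its floor 6 mm above the bench. Origin at the centre of its underside; the fob's axes start parallel to its axes.
- hook_stand: Fixed stand, base 110 x 80 x 8 mm, with a post in whose collar the stem of a steel snap hook of 10 mm bar is clamped fast, 0 to 12 mm above its lowest setting (not measured: feel it). The hook: a closed upright loop in the stand's x-z plane; at the lowest setting z 124 to 185 mm, x -45 to 42, inside clear z 134 to 176, x -35 to 32. Origin: centre of the underside; x from gate hinge to nose.
- gate_top (a point): Fixed point of the stand (x 3, y 0, z 184 mm): where the top of the shut gate near its free end is at the lowest setting; it really lies 0 to 12 mm higher. Press the bar down here, within 3 mm along x, ring straddling the hook (its y along the stand's y, either way). The gate yields at 4 to 8 N; the bar slips past 25 to 36 mm below the real top; its centre is 47 mm below it at the loop's bottom.
- hook_eye (a point): Middle of the space inside the hook's loop (x 0, y 0, z 155 mm in the stand's frame, at the lowest setting). Once clipped and let go, the fob tips over and swings for two to four seconds before it hangs still; any attitude will do.
- gate (a joint): Angle of the dark sprung gate on top of the loop, rad: 0 shut, grows as pressed inward (down), at most 1.15; the spring shuts it, it cannot open outward. Hinge at x -25 mm of the stand, 4 mm below the gate's top; gate 8 mm thick, reaches to x 9 mm; the fixed nose starts at x 12.5 mm.
- screw_jar: Bystander: white jar with a red lid, 63 mm across, 87 mm tall, loose. Origin at the centre of its underside.
- brass_elbow: Bystander: brass pipe elbow 62 x 47 x 26 mm, loose. Origin at the centre of its underside.
- bearing: Bystander: steel ball bearing 40 mm across, 12 mm thick, lying loose. Origin at the centre of its underside.
Not all that is in view belongs to the job. Of the things shaped like the key_fob, the bare steel one is meant. Leave any orange look-alike of the hook_stand alone.

How it is judged:
By the outcome, as a careful person would: the job done as asked, in the order asked, and still so for the second after the job is handed in, with the robot touching nothing.
It also fails if it takes over 59 s, if anything falls off the work surface, if the arm or the gripper's body presses on something with over 40 N, if the wrist force passes 120 N, or if a joint passes its speed limit or range.

## Working session

There is one attempt and no reset: what is moved stays moved. The work goes in short steps, Python scripts to look and compute and a tool call to move; the robot and the scene stay as the last step left them, time stands still between calls to the robot, and variables do not carry over. Pictures are saved under pics/ and viewed, and the job is handed in when it is done.

Besides the shell and the picture viewer there is one more tool, called after ">>>" by a JSON object that holds its "op" and its "data". carry_out: Moves the arm, as the interface text tells. Its arguments: {"type":"object","properties":{"commands":{"type":"array"},"force":{"type":"number"}},"required":["commands"]}

```bash
ls; mkdir -p pics; python3 - <<'E'
from station import manip
import cv2,json,numpy as np
for n in("side","top"):
    s=manip.snapshot(n); cv2.imwrite(f"pics/{n}0.png",s["image"][:,:,::-1]); 
    print(n,{k:np.round(v,4).tolist() for k,v in s.items() if k!="image"})
print(manip.sense())
E
```

```text
pics
side {'fx': 566.7479, 'fy': 566.7479, 'cx': 318.0016, 'cy': 259.2473, 'rvec': [0.1712, -2.8475, 1.2348], 'tvec': [0.5243, 0.1247, 0.9755]}
top {'fx': 606.6533, 'fy': 606.6533, 'cx': 313.8449, 'cy': 237.1032, 'rvec': [2.0226, -2.2071, 0.2357], 'tvec': [0.0433, 0.5572, 0.9836]}
{'t': 0.1, 'q': array([-1.30248802e+00,  5.28361613e-01,  1.43376908e+00,  2.63795808e-05,
        1.18141473e+00, -1.78493809e-01]), 'qd': array([-0.0017634 , -0.00117698, -0.00295268, -0.00146508, -0.00267273,
        0.00016881]), 'tau': array([-5.38150489e-04, -4.43305671e+01, -1.78586429e+01, -2.54377665e-04,
        3.91471855e-03, -1.10226205e-05]), 'tcp_pos': array([ 0.26991602, -0.56299895,  0.23044022]), 'tool_rot': array([-0.68951297, -0.15734426,  0.68955773, -0.15596406]), 'force': array([-0.41065766,  1.10076192,  0.84797682]), 'ft_torque': array([0.02746278, 0.02474325, 0.01601345]), 'finger_gap': 0.9998938455603856}
```

View pics/side0.png

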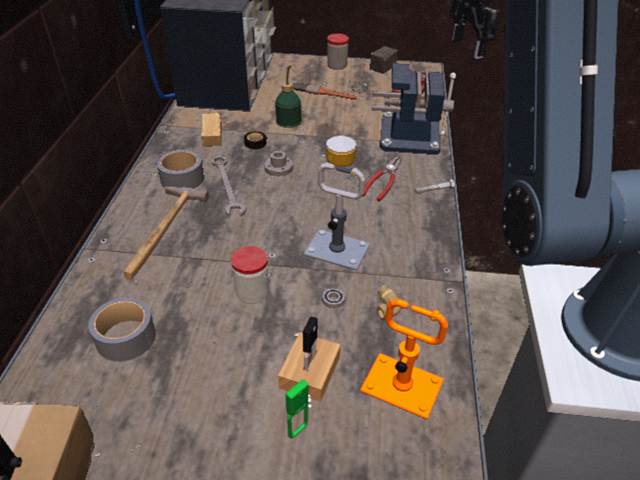

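View pics/top0.png

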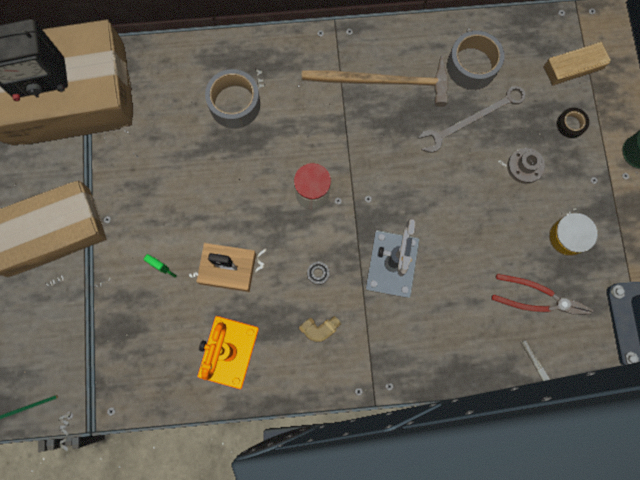

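The side view shows the black fob in the wooden holder near (310,345) and the grey stand near (338,215). The orange stand and green fob are decoys. I'll zoom in for measurement.

```bash
cat > h.py <<'E'
import cv2,numpy as np
from scipy.spatial.transform import Rotation as R
def proj(s,P):
    return cv2.projectPoints(np.atleast_2d(np.array(P,float)),s["rvec"],s["tvec"],np.array([[s["fx"],0,s["cx"]],[0,s["fy"],s["cy"]],[0,0,1]]),None)[0][:,0]
def plane(s,uv,z):
    Rm=R.from_rotvec(s["rvec"]).as_matrix(); t=np.array(s["tvec"])
    C=-Rm.T@t; d=Rm.T@np.array([(uv[0]-s["cx"])/s["fx"],(uv[1]-s["cy"])/s["fy"],1]); return C+d*(z-C[2])/d[2]
def crop(s,x,y,w,h,f,name):
    im=s["image"][y:y+h,x:x+w,::-1]; cv2.imwrite(name,cv2.resize(im,None,fx=f,fy=f,interpolation=cv2.INTER_CUBIC))
E
python3 - <<'E'
from station import manip
from h import *
s=manip.snapshot("side");t=manip.snapshot("top")
crop(s,265,310,100,100,6,"pics/a1.png");crop(s,290,150,100,125,4.8,"pics/a2.png")
crop(t,190,230,80,70,8,"pics/a3.png");crop(t,355,215,80,90,6.6,"pics/a4.png")
for n,u in(("holder",(227,267)),("stand",(393,263)),):print(n,plane(t,u,0.0))
E
```

```text
holder [0.53002259 0.15351906 0.        ]
stand [ 0.51133374 -0.14454198  0.        ]
```

View pics/a1.png

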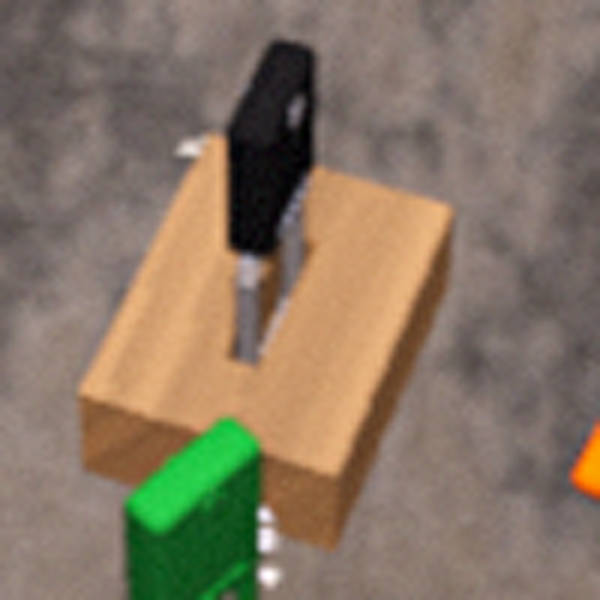

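View pics/a2.png

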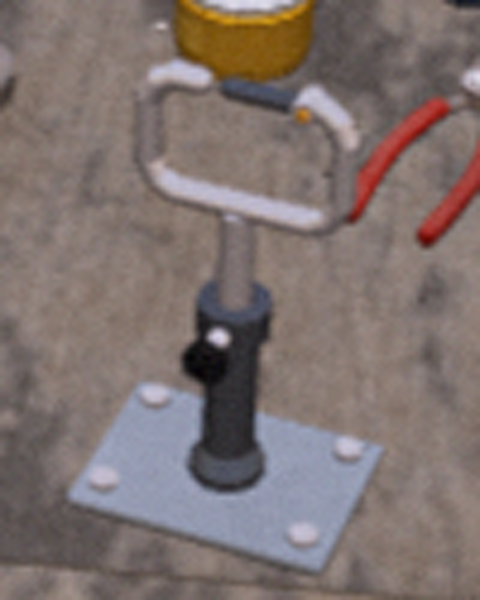

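View pics/a3.png

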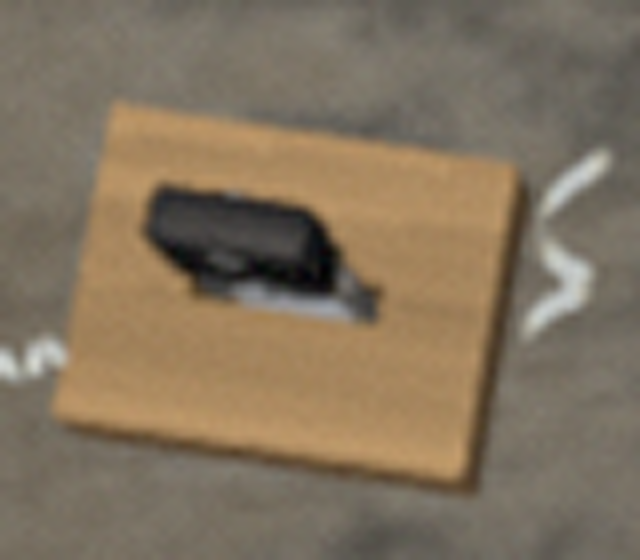

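View pics/a4.png

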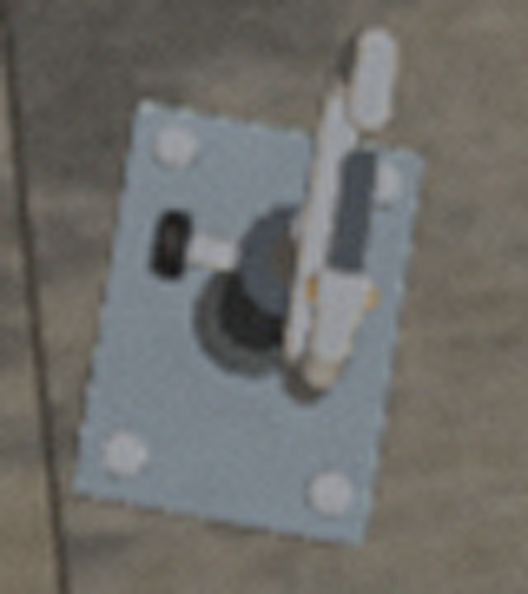

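```bash
cat > fit.py <<'E'
from station import manip
from h import *
from scipy.optimize import least_squares
s=manip.snapshot("side");t=manip.snapshot("top")
def px(l,x,y,f): return (np.array(l,float)+.5)/f-.5+[x,y]
def fit(obs,x0):
    def res(p):
        M=R.from_euler("z",p[2]).as_matrix(); r=[]
        for c,uv,X in obs: r.append((proj(c,np.array(X)@M.T+[p[0],p[1],0])-uv).ravel())
        return np.concatenate(r)
    o=least_squares(res,x0); return o.x,np.round(res(o.x),1)
def box(a,b,z): return [[a,b,z],[-a,b,z],[-a,-b,z],[a,-b,z]]
# holder: top image order TL,TR,BR,BL ; world +x up?, y left
th=px([(118,103),(521,163),(470,478),(57,417)],190,230,8)
sh=px([(215,137),(453,210),(337,475),(82,395)],265,310,6)
for c,u in((t,th),(s,sh)): print([plane(c,k,.034)[:2].round(4).tolist() for k in u])
tb=px([(140,100),(423,157),(362,543),(77,492)],355,215,6.6)
sb=px([(70,497),(140,382),(383,447),(322,565)],290,150,4.8)
for c,u in((t,tb),(s,sb)): print([plane(c,k,.008)[:2].round(4).tolist() for k in u])
import pickle
E
python3 fit.py
```

```text
[[0.5711, 0.1863], [0.5501, 0.0992], [0.482, 0.1148], [0.503, 0.2029]]
[[0.5457, 0.0986], [0.4795, 0.1154], [0.501, 0.2015], [0.5676, 0.1858]]
[[0.5734, -0.1193], [0.5508, -0.1946], [0.4474, -0.1653], [0.4676, -0.0907]]
[[0.5685, -0.1191], [0.5486, -0.1943], [0.4444, -0.166], [0.4648, -0.0926]]
```

```bash
cat >> h.py <<'E'
def go(st,pos,yawdeg,n=1):
    """target: tool x down, tool y horizontal at heading yawdeg (mod 180)"""
    R0=R.from_quat(st["tool_rot"])
    best=None
    for k in(0,180):
        a=np.radians(yawdeg+k); x=np.array([0,0,-1.]); y=np.array([np.cos(a),np.sin(a),0]); 
        Rt=R.from_matrix(np.c_[x,y,np.cross(x,y)]); rv=(R0.inv()*Rt).as_rotvec()
        if best is None or np.linalg.norm(rv)<np.linalg.norm(best): best=rv
    d=R0.inv().apply(np.array(pos)-st["tcp_pos"])/.025
    print("shift",d.round(2),"turn",np.degrees(best).round(2)/5, "rows",np.linalg.norm(d)*.5)
def show(st):
    m=R.from_quat(st["tool_rot"]).as_matrix()
    print("t",round(st["t"],2),"tcp",st["tcp_pos"].round(4),"ydir",np.degrees(np.arctan2(m[1,1],m[0,1])).round(2),"xax",m[:,0].round(4),"F",st["force"].round(2),"gap",round(st["finger_gap"],3),"q",st["q"].round(2))
E
python3 - <<'E'
from station import manip
from h import *
st=manip.sense();show(st)
go(st,[.525,.1505,.23],-13.6)
t=manip.snapshot("top")
for u in((203,378),(210,380),(215,322),(230,322)): print(plane(t,u,.18)[:2].round(3))
for u in((198,382),(258,330),(215,318),(243,388)): print(plane(t,u,.0)[:2].round(3))
E
```

```text
t 0.3 tcp [ 0.27   -0.5634  0.2309] ydir -64.4 xax [-2.e-04  8.e-04 -1.e+00] F [-0.91 -0.01 -0.22] gap 1.002 q [-1.3   0.53  1.43 -0.    1.18 -0.18]
shift [  0.06 -21.34 -21.54] turn [-1.016e+01 -6.000e-03  8.000e-03] rows 15.161257108123394
[0.34  0.175]
[0.337 0.165]
[0.419 0.153]
[0.417 0.131]
[0.334 0.215]
[0.413 0.106]
[0.441 0.18 ]
[0.317 0.138]
```

>>> {"op": "carry_out", "data": {"commands": [[[-1.2,-21.3,-21.5,-10.1,0,0,85],[-1.2,-21.3,-21.5,-10.1,0,0,70],[-1.2,-21.3,-21.5,-10.1,0,0,55],[-1.2,-21.3,-21.5,-10.1,0,0,50],[-1.2,-21.3,-21.5,-10.1,0,0,50]]], "force": 60}}

```text
t: 0.85
tcp_pos: [0.3545, -0.3266, 0.2414]
tool_rot: [0.583, 0.4, -0.583, 0.4]
force: [0.7, -0.3, -0.6]
finger_gap: 0.588
```

```bash
python3 - <<'E'
from station import manip
from h import *
st=manip.sense();show(st)
go(st,[.525,.1505,.25],-13.6)
E
```

```text
t 0.85 tcp [ 0.3545 -0.3266  0.2414] ydir -21.12 xax [ 5.e-04 -3.e-04 -1.e+00] F [ 0.7  -0.26 -0.62] gap 0.588 q [-0.98  0.32  1.77  0.    1.05 -0.61]
shift [ -0.34  -0.51 -20.26] turn [-1.504  0.002 -0.006] rows 10.134726199750979
```

>>> {"op": "carry_out", "data": {"commands": [[[-0.3,-0.5,-20.2,-1.5,0,0,50],[-0.3,-0.5,-20.2,-1.5,0,0,50],[-0.3,-0.5,-20.2,-1.5,0,0,50],[-0.3,-0.5,-20.2,-1.5,0,0,50],[-0.3,-0.5,-20.2,-1.5,0,0,50]]]}}

```text
t: 1.35
tcp_pos: [0.4402, -0.0917, 0.2453]
tool_rot: [0.557, 0.435, -0.557, 0.436]
force: [0.4, -0.8, -0.3]
finger_gap: 0.584
```

```bash
python3 - <<'E'
from station import manip
from h import *
st=manip.sense();show(st)
go(st,[.525,.1505,.17],-13.6)
E
```

```text
t 1.35 tcp [ 0.4402 -0.0917  0.2453] ydir -13.95 xax [ 1.e-03 -5.e-04 -1.e+00] F [ 0.4  -0.82 -0.3 ] gap 0.584 q [-0.45  0.27  1.84  0.    1.03 -0.21]
shift [  3.01   0.95 -10.22] turn [-0.07   0.002 -0.012] rows 5.348351374940982
```

>>> {"op": "carry_out", "data": {"commands": [[[0,0.95,-10.2,0,0,0,50],[0,0.95,-10.2,0,0,0,50],[0,0.95,-10.2,0,0,0,50],[0,0.95,-10.2,0,0,0,50],[1,0.95,-10.2,0,0,0,50]]]}}

```text
t: 1.85
tcp_pos: [0.5235, 0.1411, 0.227]
tool_rot: [0.559, 0.434, -0.554, 0.437]
force: [0.4, 0.3, 0.8]
finger_gap: 0.583
```

>>> {"op": "carry_out", "data": {"commands": [[[2,0,0,0,0,0,50],[2,0,0,0,0,0,50],[2,0,0,0,0,0,50],[2,0,0,0,0,0,50],[2,0,0,0,0,0,50]]]}}

```text
t: 2.35
tcp_pos: [0.5221, 0.1375, 0.177]
tool_rot: [0.559, 0.434, -0.556, 0.436]
force: [-0.3, 0.2, 0.5]
finger_gap: 0.586
```

```bash
python3 - <<'E'
from station import manip
from h import *
st=manip.sense();show(st)
go(st,[.525,.1505,.080],-13.6)
s=manip.snapshot("side");t=manip.snapshot("top")
crop(s,240,240,160,160,4,"pics/b1.png");crop(t,160,190,140,130,4.4,"pics/b2.png")
E
```

```text
t 2.35 tcp [0.5221 0.1375 0.177 ] ydir -14.03 xax [ 4.6e-03  2.0e-04 -1.0e+00] F [-0.27  0.21  0.54] gap 0.586 q [ 0.05  0.49  1.71 -0.    0.95  0.3 ]
shift [ 3.88 -0.03 -0.53] turn [-0.086 -0.014 -0.05 ] rows 1.958659171066735
```

View pics/b1.png

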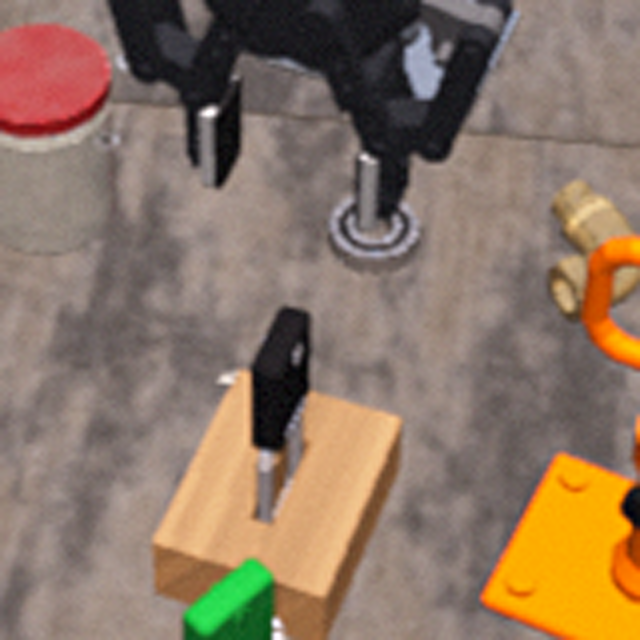

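View pics/b2.png

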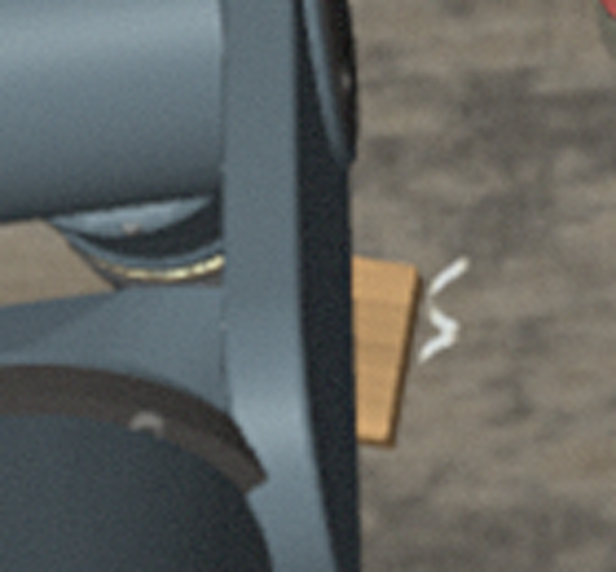

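>>> {"op": "carry_out", "data": {"commands": [[[1,0,-0.5,-0.1,0,0,50],[2,0,-0.5,-0.1,0,0,50],[3,0,-0.5,-0.1,0,0,50],[3.7,0,-0.5,-0.1,0,0,50],[3.9,0,-0.5,-0.1,0,0,50]]]}}

```text
t: 2.95
tcp_pos: [0.5231, 0.1501, 0.0763]
tool_rot: [-0.555, -0.438, 0.556, -0.437]
force: [-0.6, 1.4, -0.8]
finger_gap: 0.587
```

```bash
python3 - <<'E'
from station import manip
from h import *
st=manip.sense();show(st)
go(st,[.525,.1505,.080],-13.6)
s=manip.snapshot("side")
print(proj(s,[.525,.1505,.094]),proj(s,st["tcp_pos"]))
crop(s,240,240,160,160,4,"pics/c1.png")
E
```

```text
t 2.95 tcp [0.5231 0.1501 0.0763] ydir -13.48 xax [-1.9e-03 -1.0e-04 -1.0e+00] F [-0.61  1.4  -0.8 ] gap 0.587 q [0.07 0.65 1.76 0.   0.73 0.31]
shift [-0.15  0.07 -0.04] turn [0.024 0.006 0.022] rows 0.08416051324129538
[[309.12478234 334.86019925]] [[310.41121056 342.26673393]]
```

View pics/c1.png

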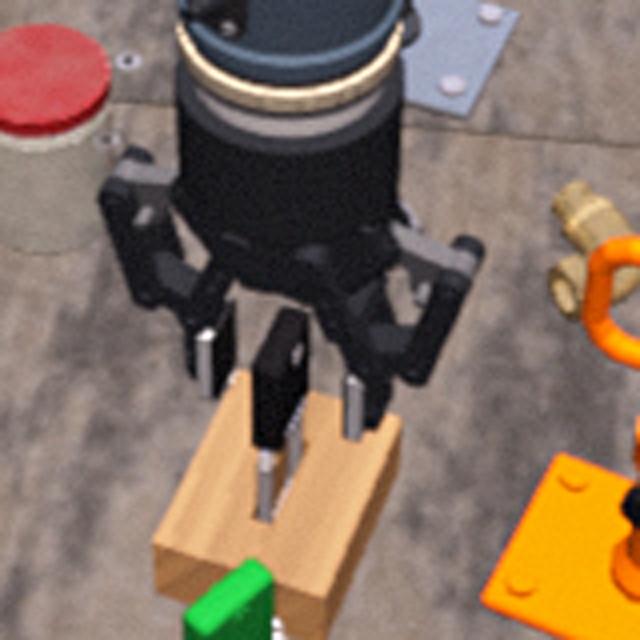

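>>> {"op": "carry_out", "data": {"commands": [[[-0.1,0,0,0,0,0,30],[-0.1,0,0,0,0,0,20],[-0.1,0,0,0,0,0,14],[-0.1,0,0,0,0,0,8],[-0.1,0,0,0,0,0,5]]], "force": 60}}

```text
t: 3.5
tcp_pos: [0.5243, 0.1507, 0.0809]
tool_rot: [0.556, 0.438, -0.554, 0.439]
force: [-0.3, 0.2, 6.6]
finger_gap: 0.149
```

```bash
python3 - <<'E'
from station import manip
from h import *
show(manip.sense())
E
```

```text
t 3.5 tcp [0.5243 0.1507 0.0809] ydir -13.43 xax [ 2.e-03  2.e-04 -1.e+00] F [-0.34  0.22  6.62] gap 0.149 q [0.07 0.65 1.76 0.   0.74 0.31]
```

>>> {"op": "carry_out", "data": {"commands": [[[0,0,0,0,0,0,3],[-0.1,0,0,0,0,0,3],[-0.4,0,0,0,0,0,3],[-1.0,0,0,0,0,0,3],[-2.0,0,0,0,0,0,3]]], "force": 80}}

```text
t: 4.0
tcp_pos: [0.5225, 0.1504, 0.1291]
tool_rot: [-0.554, -0.439, 0.556, -0.437]
force: [-1.3, -0.3, -0.4]
finger_gap: 0.141
```

>>> {"op": "carry_out", "data": {"commands": [[[-1.5,0,0,0,0,0,3],[-3.2,0,0,0,0,0,3],[-5.0,0,0,0,0,0,3],[-6.5,0,0,0,0,0,3],[-7.4,0,0,0,0,0,3]]]}}

```text
t: 4.5
tcp_pos: [0.5244, 0.1507, 0.3185]
tool_rot: [0.557, 0.437, -0.553, 0.439]
force: [0.3, -0.0, -1.6]
finger_gap: 0.141
```

```bash
python3 - <<'E'
from station import manip
from h import *
st=manip.sense();show(st)
a=np.radians(-15.2); g=np.array([.5082,-.1428,0])+.003*np.array([np.cos(a),np.sin(a),0])
print(g)
go(st,[g[0],g[1],.305],-15.2)
s=manip.snapshot("side")
crop(s,220,180,180,180,3.3,"pics/d1.png")
E
```

```text
t 4.5 tcp [0.5244 0.1507 0.3185] ydir -13.42 xax [ 5.1e-03  5.0e-04 -1.0e+00] F [ 0.33 -0.   -1.58] gap 0.141 q [0.07 0.32 1.52 0.   1.29 0.31]
[ 0.51109505 -0.14358657  0.        ]
shift [ 0.53  2.21 11.58] turn [ 0.356 -0.02  -0.056] rows 5.8984173542269245
```

View pics/d1.png

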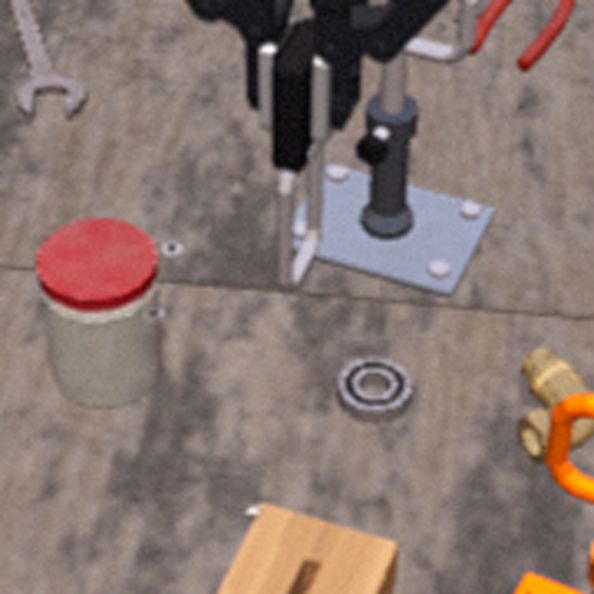

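Fob held upright (ring bottom near px (310,265)), holder empty. I'll carry it over the hook.

>>> {"op": "carry_out", "data": {"commands": [[[0.2,0.35,1.8,0.35,0,-0.05,3],[0.2,0.7,3.6,0.35,0,-0.05,3],[0.3,1.1,5.4,0.35,0,-0.05,3],[0.4,1.4,7.2,0.35,0,-0.05,3],[0.5,1.75,9.0,0.35,0,-0.05,3]]]}}

```text
t: 5.05
tcp_pos: [0.5129, -0.0797, 0.3015]
tool_rot: [-0.56, -0.431, 0.563, -0.428]
force: [1.1, -0.3, 0.5]
finger_gap: 0.143
```

```bash
python3 - <<'E'
from station import manip
from h import *
st=manip.sense();show(st)
go(st,[.5111,-.1436,.305],-15.2)
E
```

```text
t 5.05 tcp [ 0.5129 -0.0797  0.3015] ydir -15.16 xax [-0.0055  0.0017 -1.    ] F [ 1.11 -0.29  0.45] gap 0.143 q [-0.37  0.3   1.6  -0.    1.24 -0.1 ]
shift [-0.14  0.6   2.48] turn [ 0.008 -0.002  0.066] rows 1.279386259371565
```

>>> {"op": "carry_out", "data": {"commands": [[[0,0.3,1.2,0,0,0,3],[0,0.5,2.0,0,0,0,3],[0,0.6,2.4,0,0,0,3],[0,0.6,2.4,0,0,0,3],[0,0.6,2.4,0,0,0,3]]]}}

```text
t: 5.55
tcp_pos: [0.5124, -0.1393, 0.3017]
tool_rot: [-0.561, -0.431, 0.563, -0.428]
force: [0.2, -0.5, -0.4]
finger_gap: 0.141
```

```bash
python3 - <<'E'
from station import manip
from h import *
st=manip.sense();show(st)
go(st,[.5111,-.1436,.305],-15.2)
s=manip.snapshot("side");t=manip.snapshot("top")
st=manip.sense();show(st)
crop(s,280,90,120,150,4,"pics/e1.png");crop(t,340,190,120,120,5,"pics/e2.png")
E
```

```text
t 5.55 tcp [ 0.5124 -0.1393  0.3017] ydir -15.16 xax [-0.0051  0.0023 -1.    ] F [ 0.24 -0.5  -0.41] gap 0.141 q [-0.48  0.32  1.57 -0.    1.25 -0.21]
shift [-0.13 -0.01  0.18] turn [ 0.008 -0.01   0.064] rows 0.11129562676256559
t 5.65 tcp [ 0.5126 -0.1389  0.3019] ydir -15.09 xax [-0.0047  0.0018 -1.    ] F [-0.27  0.21  0.02] gap 0.14 q [-0.47  0.32  1.57 -0.    1.25 -0.21]
```

View pics/e1.png

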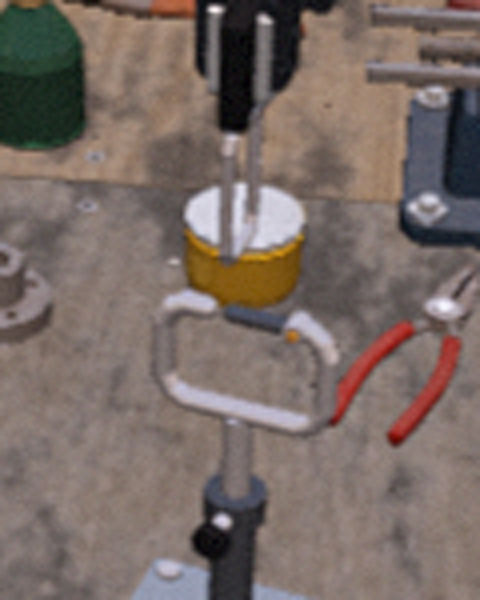

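View pics/e2.png

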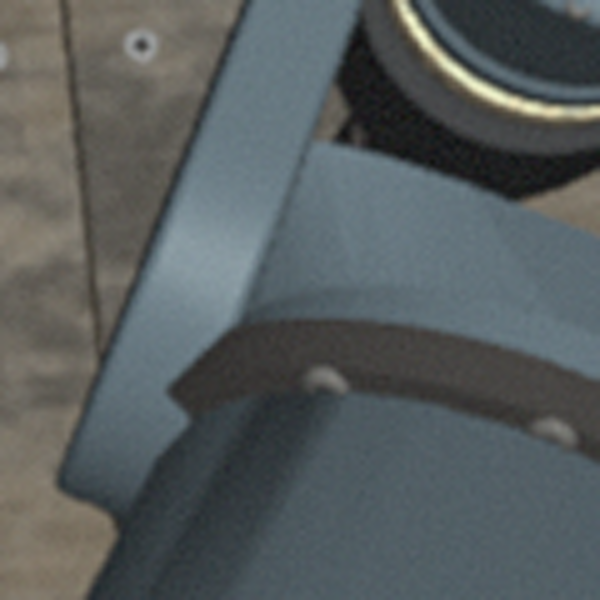

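```bash
cat > al.py <<'E'
from station import manip
from h import *
s=manip.snapshot("side"); st=manip.sense()
def cp(u,x0,y0,f): return ((np.array(u,float)+.5)/f-.5+[x0,y0])
a=np.radians(-15.2); M=R.from_euler("z",a).as_matrix(); O=np.array([.5066,-.1430,0])
def stand(p): return proj(s,(M@np.array(p)+O))[0]
if __name__=="__main__":
    T=R.from_quat(st["tool_rot"]).as_matrix(); tcp=st["tcp_pos"]
    # fob in tool: fob z = -tool x ; bar at .072 along tool x ; fob y = tool z
    def fob(along,zz): return proj(s,tcp+T@np.array([along,0,zz]))[0]
    for n,al,zz,ob in(("near bot",.072,.0163,(230,262)),("near bot2",.072,-.0163,(230,262)),("far bot",.072,-.0163,(250,215)),("near top",.016+.02,.0163,(230,140)),):
        print(n,fob(al,zz).round(1),cp(ob,280,90,4).round(1))
    for h in(0,.006,.012):
        print(h,"gate end top",stand([.009,0,.184+h]).round(1),"hinge",stand([-.025,0.0,.180+h]).round(1),"left outer",stand([.042,0,.155+h]).round(1),"right outer",stand([-.045,0,.155+h]).round(1),"bottom in",stand([0,0,.134+h]).round(1))
    print("obs gate end",cp((226,308),280,90,4),"pin",cp((293,336),280,90,4),"left",cp((156,345),280,90,4),"right",cp((338,385),280,90,4),"bottom in",cp((240,400),280,90,4))
E
python3 al.py
```

```text
near bot [341.6 146.6] [337.1 155.1]
near bot2 [334.9 156.3] [337.1 155.1]
far bot [334.9 156.3] [342.1 143.4]
near top [342.4 127.8] [337.1 124.6]
0 gate end top [335.9 171.8] hinge [354.1 178. ] left outer [318.2 181.1] right outer [364.1 192.3] bottom in [339.6 196. ]
0.006 gate end top [336.1 168.9] hinge [354.3 175.2] left outer [318.3 178.4] right outer [364.3 189.5] bottom in [339.8 193.3]
0.012 gate end top [336.2 166. ] hinge [354.5 172.3] left outer [318.3 175.6] right outer [364.5 186.7] bottom in [339.9 190.6]
obs gate end [336.125 166.625] pin [352.875 173.625] left [318.625 175.875] right [364.125 185.875] bottom in [339.625 189.625]
```

```bash
python3 - <<'E'
from al import *
crop(s,310,105,60,75,8,"pics/f1.png")
E
```

```text
(no output)
```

View pics/f1.png

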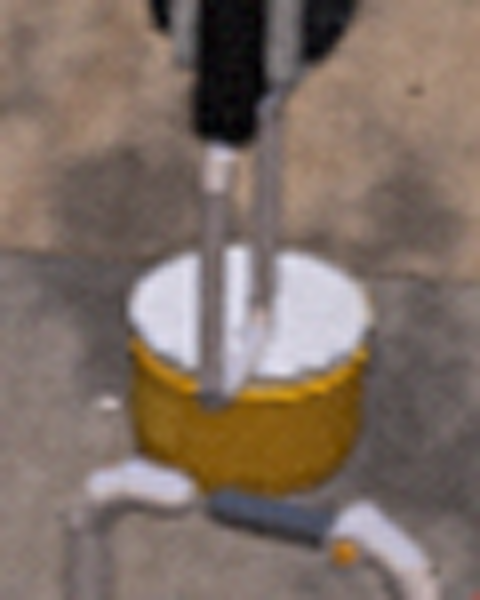

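>>> {"op": "carry_out", "data": {"commands": [[[0.2,0,0.2,0,0,0,3],[0.5,0,0.2,0,0,0,3],[0.8,0,0.2,0,0,0,3],[1.0,0,0.2,0,0,0,3],[1.0,0,0.2,0,0,0,3]]]}}

```text
t: 6.25
tcp_pos: [0.5106, -0.1447, 0.2757]
tool_rot: [-0.56, -0.432, 0.563, -0.427]
force: [-0.3, 0.0, -1.2]
finger_gap: 0.144
```

```bash
python3 - <<'E'
from al import *
show(st)
crop(s,310,105,60,75,8,"pics/g1.png")
E
```

```text
t 6.3 tcp [ 0.511  -0.1449  0.2763] ydir -15.18 xax [-0.0055  0.0018 -1.    ] F [ 0.19 -0.18 -0.66] gap 0.142 q [-0.49  0.35  1.61 -0.    1.19 -0.22]
```

View pics/g1.png

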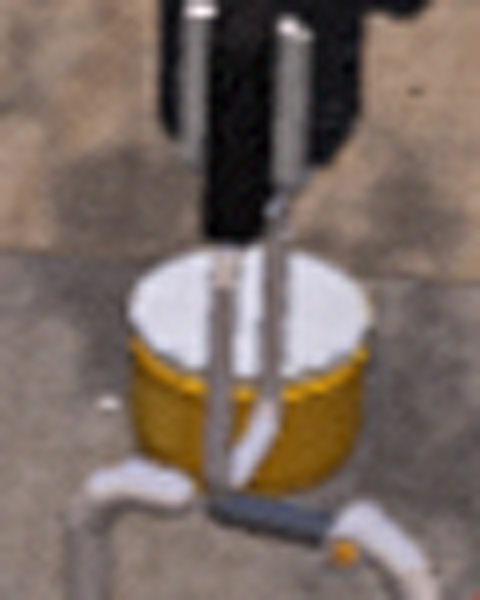

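Ring bar's near end at crop (217,485), its middle at crop column ≈242, right above the gate's intended press point. Feeling down.

>>> {"op": "carry_out", "data": {"commands": [[[0.05,0,0,0,0,0,3],[0.1,0,0,0,0,0,3],[0.15,0,0,0,0,0,3],[0.15,0,0,0,0,0,3],[0.15,0,0,0,0,0,3]]]}}

```text
t: 6.8
tcp_pos: [0.5113, -0.1451, 0.2733]
tool_rot: [-0.561, -0.431, 0.563, -0.428]
force: [-0.5, -0.5, -1.1]
finger_gap: 0.144
```

>>> {"op": "carry_out", "data": {"commands": [[[0.03,0,0,0,0,0,3],[0.06,0,0,0,0,0,3],[0.1,0,0,0,0,0,3],[0.1,0,0,0,0,0,3],[0.1,0,0,0,0,0,3]]]}}

```text
t: 7.3
tcp_pos: [0.5113, -0.1451, 0.2707]
tool_rot: [-0.561, -0.431, 0.563, -0.428]
force: [-0.4, -0.3, -0.8]
finger_gap: 0.14
```

>>> {"op": "carry_out", "data": {"commands": [[[0.04,0,0,0,0,0,3],[0.08,0,0,0,0,0,3],[0.1,0,0,0,0,0,3],[0.1,0,0,0,0,0,3],[0.1,0,0,0,0,0,3]]]}}

```text
t: 7.8
tcp_pos: [0.5116, -0.1452, 0.2686]
tool_rot: [-0.561, -0.431, 0.562, -0.429]
force: [-0.9, 0.1, 3.8]
finger_gap: 0.14
```

>>> {"op": "carry_out", "data": {"commands": [[[0.04,0,0,0,0,0,3],[0.08,0,0,0,0,0,3],[0.1,0,0,0,0,0,3],[0.1,0,0,0,0,0,3],[0.1,0,0,0,0,0,3]]]}}

```text
t: 8.3
tcp_pos: [0.5116, -0.1452, 0.2659]
tool_rot: [-0.561, -0.431, 0.562, -0.429]
force: [1.4, 0.5, 3.2]
finger_gap: 0.142
```

>>> {"op": "carry_out", "data": {"commands": [[[0.1,0,0,0,0,0,3],[0.2,0,0,0,0,0,3],[0.3,0,0,0,0,0,3],[0.4,0,0,0,0,0,3],[0.5,0,0,0,0,0,3]]]}}

```text
t: 8.8
tcp_pos: [0.5116, -0.1452, 0.2532]
tool_rot: [-0.561, -0.43, 0.562, -0.429]
force: [0.8, 0.7, 4.8]
finger_gap: 0.142
```

>>> {"op": "carry_out", "data": {"commands": [[[0.1,0,0,0,0,0,3],[0.2,0,0,0,0,0,3],[0.3,0,0,0,0,0,3],[0.4,0,0,0,0,0,3],[0.4,0,0,0,0,0,3]]]}}

```text
t: 9.3
tcp_pos: [0.5093, -0.1442, 0.2418]
tool_rot: [-0.56, -0.433, 0.564, -0.427]
force: [-0.0, 0.0, -1.2]
finger_gap: 0.143
```

```bash
python3 - <<'E'
from al import *
show(st)
crop(s,310,105,60,75,8,"pics/i1.png")
E
```

```text
t 9.35 tcp [ 0.5089 -0.144   0.2417] ydir -15.17 xax [-0.0105  0.0038 -0.9999] F [-0.7   0.14 -0.3 ] gap 0.146 q [-0.49  0.39  1.65 -0.    1.11 -0.22]
```

View pics/i1.png

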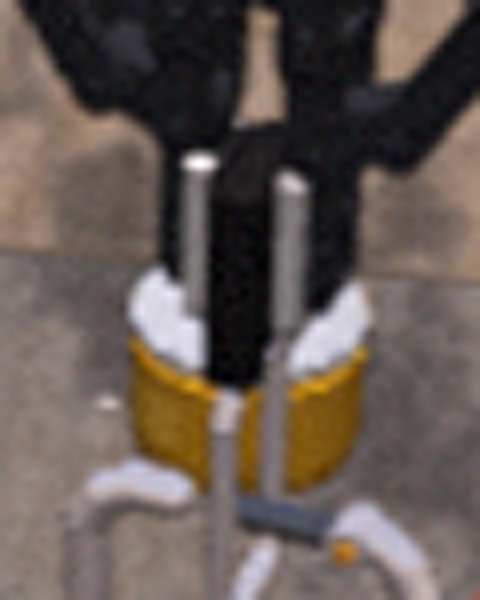

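```bash
python3 - <<'E'
from al import *
show(st)
crop(s,310,150,60,60,10,"pics/j1.png")
E
```

```text
t 9.4 tcp [ 0.509  -0.144   0.2418] ydir -15.16 xax [-0.0101  0.0037 -0.9999] F [-0.62  0.37 -0.79] gap 0.142 q [-0.49  0.39  1.65 -0.    1.11 -0.22]
```

View pics/j1.png

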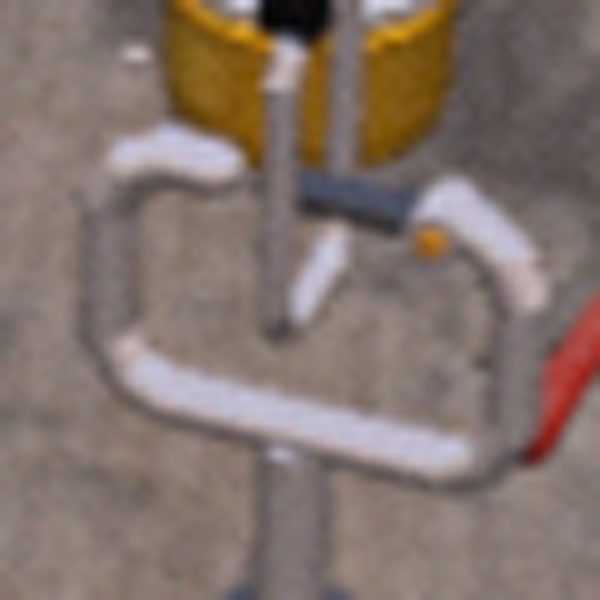

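Ring bar is inside the loop (crop (320,275)), gate shut (300–410,195), force back to zero. Now I'll approach the gate from below.

>>> {"op": "carry_out", "data": {"commands": [[[-0.1,0,0,0,0,0,3],[-0.2,0,0,0,0,0,3],[-0.3,0,0,0,0,0,3],[-0.4,0,0,0,0,0,3],[-0.4,0,0,0,0,0,3]]], "force": 80}}

```text
t: 9.9
tcp_pos: [0.5115, -0.1452, 0.2538]
tool_rot: [-0.561, -0.43, 0.562, -0.429]
force: [-0.1, -0.5, -0.7]
finger_gap: 0.142
```

>>> {"op": "carry_out", "data": {"commands": [[[-0.02,0,0,0,0,0,3],[-0.04,0,0,0,0,0,3],[-0.06,0,0,0,0,0,3],[-0.06,0,0,0,0,0,3],[-0.06,0,0,0,0,0,3]]]}}

```text
t: 10.4
tcp_pos: [0.5112, -0.1451, 0.2547]
tool_rot: [-0.561, -0.431, 0.563, -0.428]
force: [-0.3, 0.3, -0.6]
finger_gap: 0.141
```

>>> {"op": "carry_out", "data": {"commands": [[[-0.02,0,0,0,0,0,3],[-0.03,0,0,0,0,0,3],[-0.03,0,0,0,0,0,3],[-0.03,0,0,0,0,0,3],[-0.03,0,0,0,0,0,3]]]}}

```text
t: 10.9
tcp_pos: [0.5113, -0.145, 0.2555]
tool_rot: [-0.561, -0.431, 0.563, -0.428]
force: [-0.8, -0.4, 0.0]
finger_gap: 0.141
```

>>> {"op": "carry_out", "data": {"commands": [[[-0.02,0,0,0,0,0,3],[-0.03,0,0,0,0,0,3],[-0.03,0,0,0,0,0,3],[-0.03,0,0,0,0,0,3],[-0.03,0,0,0,0,0,3]]]}}

```text
t: 11.4
tcp_pos: [0.5112, -0.145, 0.2563]
tool_rot: [-0.561, -0.431, 0.563, -0.428]
force: [0.3, 0.7, -1.0]
finger_gap: 0.147
```

>>> {"op": "carry_out", "data": {"commands": [[[-0.01,0,0,0,0,0,3],[-0.02,0,0,0,0,0,3],[-0.02,0,0,0,0,0,3],[-0.02,0,0,0,0,0,3],[-0.02,0,0,0,0,0,3]]]}}

```text
t: 11.9
tcp_pos: [0.5113, -0.1451, 0.2568]
tool_rot: [-0.561, -0.431, 0.563, -0.428]
force: [0.2, 0.2, -0.6]
finger_gap: 0.143
```

>>> {"op": "carry_out", "data": {"commands": [[[-0.01,0,0,0,0,0,3],[-0.02,0,0,0,0,0,3],[-0.02,0,0,0,0,0,3],[-0.02,0,0,0,0,0,3],[-0.02,0,0,0,0,0,3]]]}}

```text
t: 12.4
tcp_pos: [0.5112, -0.1451, 0.2571]
tool_rot: [-0.561, -0.431, 0.563, -0.428]
force: [-0.1, 0.5, -3.3]
finger_gap: 0.143
```

>>> {"op": "carry_out", "data": {"commands": [[[-0.01,0,0,0,0,0,3],[-0.01,0,0,0,0,0,3],[-0.01,0,0,0,0,0,3],[-0.01,0,0,0,0,0,3],[-0.01,0,0,0,0,0,3]]]}}

```text
t: 12.9
tcp_pos: [0.5112, -0.145, 0.2573]
tool_rot: [-0.561, -0.431, 0.563, -0.428]
force: [0.1, -0.5, -5.1]
finger_gap: 0.141
```

```bash
python3 - <<'E'
from al import *
show(st)
crop(s,310,150,60,60,10,"pics/k1.png")
E
```

```text
t 12.95 tcp [ 0.5112 -0.145   0.2573] ydir -15.18 xax [-0.0046  0.0012 -1.    ] F [ 0.54  0.53 -6.14] gap 0.138 q [-0.49  0.37  1.63 -0.    1.14 -0.22]
```

View pics/k1.png

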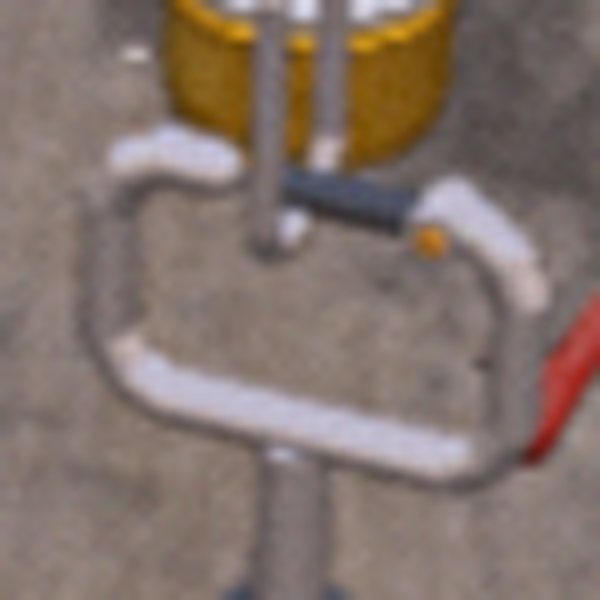

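Bar pressed up under the shut gate at about 5 N; I'll raise that to about 7.5 N and hold it.

>>> {"op": "carry_out", "data": {"commands": [[[-0.01,0,0,0,0,0,3],[-0.01,0,0,0,0,0,3],[-0.01,0,0,0,0,0,3],[-0.01,0,0,0,0,0,3],[-0.01,0,0,0,0,0,3]]]}}

```text
t: 13.45
tcp_pos: [0.5111, -0.145, 0.2575]
tool_rot: [-0.561, -0.431, 0.563, -0.428]
force: [1.3, -0.7, -8.4]
finger_gap: 0.144
```

>>> {"op": "carry_out", "data": {"commands": [[[0,0,0,0,0,0,3],[0,0,0,0,0,0,3],[0,0,0,0,0,0,3],[0,0,0,0,0,0,3],[0,0,0,0,0,0,3]]]}}

```text
t: 13.95
tcp_pos: [0.5112, -0.145, 0.2576]
tool_rot: [-0.561, -0.431, 0.563, -0.428]
force: [2.1, 0.3, -9.3]
finger_gap: 0.141
```

>>> {"op": "carry_out", "data": {"commands": [[[0,0,0,0,0,0,3],[0,0,0,0,0,0,3],[0,0,0,0,0,0,3],[0,0,0,0,0,0,3],[0,0,0,0,0,0,3]]]}}

```text
t: 14.45
tcp_pos: [0.5111, -0.145, 0.2576]
tool_rot: [-0.561, -0.431, 0.563, -0.428]
force: [1.6, -0.3, -11.6]
finger_gap: 0.144
```

Force is creeping up, so I'll ease back and hold mid-range for certainty.

>>> {"op": "carry_out", "data": {"commands": [[[0.016,0,0,0,0,0,3],[0.016,0,0,0,0,0,3],[0.016,0,0,0,0,0,3],[0.016,0,0,0,0,0,3],[0.016,0,0,0,0,0,3]]]}}

```text
t: 14.95
tcp_pos: [0.5112, -0.145, 0.2575]
tool_rot: [-0.561, -0.431, 0.563, -0.428]
force: [0.7, 0.6, -8.6]
finger_gap: 0.139
```

>>> {"op": "carry_out", "data": {"commands": [[[0,0,0,0,0,0,3],[0,0,0,0,0,0,3],[0,0,0,0,0,0,3],[0,0,0,0,0,0,3],[0,0,0,0,0,0,3]]]}}

```text
t: 15.45
tcp_pos: [0.5112, -0.1451, 0.2574]
tool_rot: [-0.561, -0.431, 0.563, -0.428]
force: [0.3, -0.1, -7.4]
finger_gap: 0.144
```

>>> {"op": "carry_out", "data": {"commands": [[[0.2,0,0,0,0,0,3],[0.5,0,0,0,0,0,3],[0.8,0,0,0,0,0,3],[1.1,0,0,0,0,0,3],[1.16,0,0,0,0,0,3]]]}}

```text
t: 15.95
tcp_pos: [0.5106, -0.1448, 0.2273]
tool_rot: [-0.56, -0.431, 0.563, -0.428]
force: [0.1, 0.5, -0.8]
finger_gap: 0.145
```

>>> {"op": "carry_out", "data": {"commands": [[[0,0,0,0,0,0,3],[0,0,0,0,0,0,3],[0,0,0,0,0,0,25],[0,0,0,0,0,0,50],[0,0,0,0,0,0,80]]]}}

```text
t: 16.45
tcp_pos: [0.5113, -0.1451, 0.2287]
tool_rot: [-0.561, -0.431, 0.562, -0.429]
force: [0.2, -0.5, 0.2]
finger_gap: 0.619
```

>>> {"op": "carry_out", "data": {"commands": [[[-1.0,0,0,0,0,0,85],[-2.5,0,0,0,0,0,85],[-4.0,0,0,0,0,0,85],[-4.6,0,0,0,0,0,85],[-4.6,0,0,0,0,0,85]]]}}

```text
t: 16.95
tcp_pos: [0.5131, -0.1458, 0.3465]
tool_rot: [0.562, 0.429, -0.562, 0.431]
force: [-0.2, -1.2, -0.6]
finger_gap: 0.995
```

```bash
python3 - <<'E'
from al import *
show(st)
crop(s,280,60,120,150,4,"pics/l1.png")
E
```

```text
t 17.0 tcp [ 0.512  -0.1453  0.3443] ydir -15.18 xax [-1.8e-03 -2.0e-04 -1.0e+00] F [-0.1  -0.13 -0.62] gap 0.992 q [-0.49  0.28  1.51 -0.    1.35 -0.22]
```

View pics/l1.png

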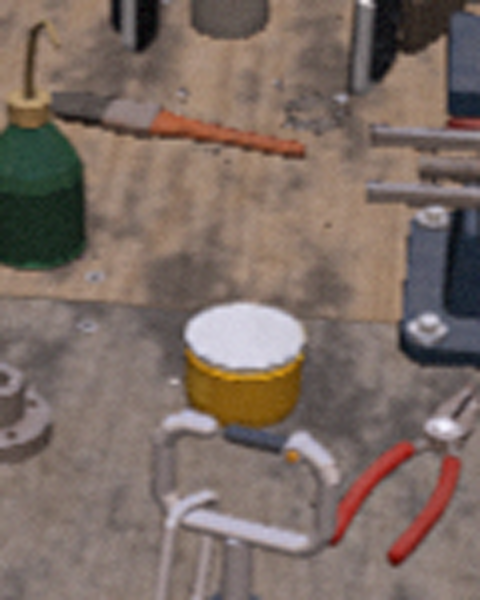

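The fob has tipped over and hangs from the hook's lower bar (ring at crop (190,510)), gate shut. I'll wait for it to settle, then check.

>>> {"op": "carry_out", "data": {"commands": [[[-0.5,0,0,0,0,0,85],[-0.5,0,0,0,0,0,85],[-0.5,0,0,0,0,0,85],[-0.5,0,0,0,0,0,85],[-0.5,0,0,0,0,0,85]]]}}

```text
t: 17.5
tcp_pos: [0.5113, -0.145, 0.3548]
tool_rot: [-0.56, -0.431, 0.563, -0.428]
force: [0.1, -0.2, -0.5]
finger_gap: 0.992
```

>>> {"op": "carry_out", "data": {"commands": [[[0,0,0,0,0,0,85],[0,0,0,0,0,0,85],[0,0,0,0,0,0,85],[0,0,0,0,0,0,85],[0,0,0,0,0,0,85]]]}}

```text
t: 18.0
tcp_pos: [0.5117, -0.1451, 0.3559]
tool_rot: [-0.561, -0.431, 0.563, -0.428]
force: [-0.4, 0.4, -0.4]
finger_gap: 0.994
```

>>> {"op": "carry_out", "data": {"commands": [[[0,0,0,0,0,0,85],[0,0,0,0,0,0,85],[0,0,0,0,0,0,85],[0,0,0,0,0,0,85],[0,0,0,0,0,0,85]]]}}

```text
t: 18.5
tcp_pos: [0.5117, -0.1451, 0.3559]
tool_rot: [-0.561, -0.431, 0.563, -0.428]
force: [-0.3, 0.3, 0.4]
finger_gap: 0.995
```

>>> {"op": "carry_out", "data": {"commands": [[[0,0,0,0,0,0,85],[0,0,0,0,0,0,85],[0,0,0,0,0,0,85],[0,0,0,0,0,0,85],[0,0,0,0,0,0,85]]]}}

```text
t: 19.0
tcp_pos: [0.5117, -0.1452, 0.3559]
tool_rot: [-0.561, -0.431, 0.563, -0.428]
force: [-0.9, -0.2, 0.3]
finger_gap: 0.992
```

>>> {"op": "carry_out", "data": {"commands": [[[0,0,0,0,0,0,85],[0,0,0,0,0,0,85],[0,0,0,0,0,0,85],[0,0,0,0,0,0,85],[0,0,0,0,0,0,85]]]}}

```text
t: 19.5
tcp_pos: [0.5117, -0.1451, 0.3558]
tool_rot: [-0.561, -0.431, 0.563, -0.428]
force: [-0.3, -0.6, 0.6]
finger_gap: 0.997
```

>>> {"op": "carry_out", "data": {"commands": [[[0,0,0,0,0,0,85],[0,0,0,0,0,0,85],[0,0,0,0,0,0,85],[0,0,0,0,0,0,85],[0,0,0,0,0,0,85]]]}}

```text
t: 20.0
tcp_pos: [0.5117, -0.1452, 0.3559]
tool_rot: [-0.561, -0.431, 0.563, -0.428]
force: [0.5, 0.3, 0.9]
finger_gap: 0.994
```

>>> {"op": "carry_out", "data": {"commands": [[[0,0,0,0,0,0,85],[0,0,0,0,0,0,85],[0,0,0,0,0,0,85],[0,0,0,0,0,0,85],[0,0,0,0,0,0,85]]]}}

```text
t: 20.5
tcp_pos: [0.5117, -0.1452, 0.3559]
tool_rot: [-0.561, -0.431, 0.563, -0.428]
force: [0.4, 0.5, -1.1]
finger_gap: 0.994
```

>>> {"op": "carry_out", "data": {"commands": [[[0,0,0,0,0,0,85],[0,0,0,0,0,0,85],[0,0,0,0,0,0,85],[0,0,0,0,0,0,85],[0,0,0,0,0,0,85]]]}}

```text
t: 21.0
tcp_pos: [0.5117, -0.1452, 0.3559]
tool_rot: [-0.561, -0.431, 0.563, -0.428]
force: [-0.1, -0.1, -1.1]
finger_gap: 0.996
```

```bash
python3 - <<'E'
from station import manip
from h import *
fr=[manip.snapshot("side") for _ in range(8)]
c=[cv2.GaussianBlur(f["image"][150:290,280:400].astype(np.float32),(5,5),0) for f in fr]
print([round(float(np.abs(k-c[0]).max()),1) for k in c])
show(manip.sense())
crop(fr[-1],220,140,190,190,3.1,"pics/m1.png")
E
```

```text
[0.0, 4.2, 4.2, 4.4, 4.5, 3.7, 3.5, 3.1]
t 21.4 tcp [ 0.5117 -0.1452  0.3559] ydir -15.18 xax [-0.0042  0.0011 -1.    ] F [-0.3  -0.89  0.  ] gap 0.993 q [-0.49  0.27  1.49 -0.    1.38 -0.22]
```

View pics/m1.png

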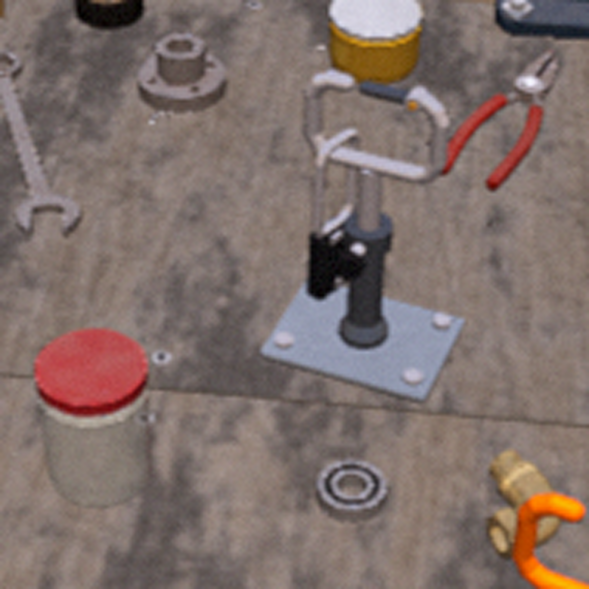

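The fob hangs in the closed hook (grip near crop (335,265)). Eight frames over 0.35 s differ only by noise, and the bystanders haven't moved.

```bash
python3 - <<'E'
from station import manip
print(manip.sign_off())
E
```

```text
the job is handed in; nothing more can be done
None
```

The key fob is clipped on the grey stand's snap hook and hanging there, clear of the robot. I handed the job in at about 21.4 s; no verdict was reported.

- **Clipping:** I lifted the fob out of its holder and felt the gate at a height that puts the hook about 12 mm above its lowest setting. The gate yielded at about 4 to 5 N. The bar slipped inside about 25 mm below the gate's top, and the side picture showed the gate shut with the bar in the loop.
- **Pull test:** With the gate shut I pulled upward for about 2.5 s. The readings were mostly 5 to 9 N, but the force crept up to one reading of 11.6 N, slightly over the 10 N asked. I eased back and held about 7.4 to 8.6 N for over half a second. No reading came near 25 N.
- **Release:** I lowered the fob and let go; it tipped over and settled.
- **Last checks:** The pictures show the fob hanging on the loop's lower bar with the gate shut. Eight frames over 0.35 s showed no motion beyond camera noise. The jar, elbow and bearing look unmoved, and the gripper is about 0.16 m above the hook.

The two cameras disagreed by about 3 mm in x. I resolved that by lining up the ring and the gate within the side picture alone.

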